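# Change over the fan motor under the test guard

### The job

The small fan motor under the guard has passed its speed test: slide it out and centre it in the empty scribed circle at the end of the plate, then slide the big fan motor from its scribed square to the middle of the ring under the guard. Slide both motors along the plate, upright and never lifted off it, and do not knock the guard or shift the things standing around.

Things in the scene. Friction and masses are not known exactly. Their poses are not given: they have to be found in the camera images.
- plate: Fixed smooth aluminium plate (friction about 0.3), 147 (x) x 364 (y) x 8 mm, on the table. Origin on its underside, below the test ring's centre; x to its back (some 40 deg right of ahead), y along it; spans x -62 to +85, y -182 to +182 mm; top at z = 8 mm. Three marked places in a row along y, 120 mm apart: test ring in the middle, square at one end, circle at the other (varies).
- test_ring (a point): Centre of the test ring, on the plate's upper face under the guard: scribed circle of 116 mm diameter with four short inward ticks.
- guard_front_edge (a point): Middle of the lower front edge of the guard's roof, 220 mm above the table and 20 mm in front (plate -x) of the test ring's centre. A vertical gripper over the ring hits the roof; a tool leaned back 35 to 40 degrees (fingers forward and down, wrist toward plate -x) passes in front of it.
- out_mark: The empty scribed circle, 104 mm diameter, at one end of the plate, where the small motor shall go. Origin at its centre on the plate's upper face.
- wait_mark: The scribed square, 112 mm a side, at the other end of the plate, where the big motor stands at first. Origin at its centre on the plate's upper face.
- small_motor: The smaller fan motor, 80 x 86 x 87 mm, about 0.45 kg, loose, standing under the guard: cream round body about 72 mm across and 38 mm high with a small lug at its side, dark boss about 32 mm across up to z = 60 mm, upright grey shaft above it. Origin about the centre of its underside; z up the shaft; any yaw.
- small_shaft (a point): Point on the small motor's shaft axis (also the centre of its round body), 79 mm above its underside. The shaft is 9.6 mm in diameter, bare from 60 to 87 mm above the underside; grip it here.
- big_motor: The bigger fan motor, 104 x 110 x 94 mm, about 0.75 kg, loose, standing in the scribed square: cream round body about 98 mm across and 44 mm high with a small lug at its side, dark boss about 43 mm across up to z = 67 mm, upright grey shaft above it. Origin about the centre of its underside; z up the shaft; any yaw.
- big_shaft (a point): Point on the big motor's shaft axis (also the centre of its round body), 86 mm above its underside. The shaft is 9.6 mm in diameter, bare from 67 to 94 mm above the underside; grip it here.
- capacitor: Bystander: white capacitor can, 47 mm diameter, 94 mm high, standing on the table behind the plate (plate +x side), to the right of the guard. Origin at the centre of its underside.
- spool: Bystander: spool of solder wire, 54 mm diameter, 38 mm high, on the table in front of the plate. Origin at the centre of its underside.
- tape: Bystander: roll of black tape lying flat, 62 mm diameter, 19 mm high, on the table in front of the plate. Origin at the centre of its underside.
- guard: Guard fixed to the plate, same origin and axes: flat grey roof frame with a clear pane, 8 mm thick, underside at z = 220 mm, x -20 to +75, y -65 to +65 mm, carried by an upright back sheet at x 70 to 75 mm. A level sensor barrel (18 mm diameter) sticks out of the back sheet at z = 165 mm, to x = 45 mm. Front and both sides are open.

How it is judged:
By the outcome, as a careful person would: the job done as asked, in the order asked, and still so for the second after the job is handed in, with the robot touching nothing.
It also fails if it takes over 61 s, if anything falls off the work surface, if the arm or the gripper's body presses on something with over 40 N, if the wrist force passes 120 N, or if a joint passes its speed limit or range.

### The arm

A 6-joint arm with a two-finger parallel gripper is mounted at the origin on a cart in front of the work surface, level with it; the furniture and walls round the work are solid. World frame = base frame: x ahead of the robot, y to its left, z up, the work surface at z = 0. Lengths are in mm, angles in rad, forces in N, time in s.
With the tool pointing down it reaches from about 350 to 775 mm from the base axis. Payload 7.3 kg.
Tool frame: the origin (TCP) lies on the mounting face of the last link; the fingertips stand 178 mm ahead of it and the grasp point (between the pads) lies 159 mm ahead of it; z points along the fingers, y is the line along which they close (so a half turn about z gives the same grasp; the last joint's range is limited). The gripper opens to 92 mm and grips with 3 to 60 N. Pads are 19 mm wide; open, the fingers measure 130 mm over their backs; the gripper's body (75 mm by 190 mm) begins 47 mm behind the grasp point.
Start: joints at [-1.492, 0.342, 1.524, -0, 1.275, -0.146], TCP at [117.049, -511.788, 404.741] pointing down, gripper open.
Joint ranges: [-2.53, 2.53], [-0.77, 2.02], [0.04, 2.7], [-1, 4.14], [0.28, 2.66], [-3.11, 3.11]. Speed limits (rad/s): [2.57, 2.57, 3.14, 3.14, 3.14, 3.14].

### API

Orientations are given as [roll, pitch, yaw] about the fixed x, y, z axes, in that order (R = Rz(yaw) Ry(pitch) Rx(roll)).
In Python, from plant import bot gives the robot as it stands.
- The arm moves only by the shell command python3 shift.py FILE, which reads ROWS from the file FILE. ROWS is a JSON object with one list for each field, all of the same length, 1 to 5, a row being the entries at one place: finger_gap (the finger opening in mm), sx, sy, sz (the shift in mm), twist (a turn about the tool's z in rad); each row is the pose to reach, as a shift and turn from the pose commanded when the command began, along the tool's axes at that moment; what a row does not reach only later rows make up. A row lasts 1/8 s, in which the tool goes at most 62.5 mm and 0.188 rad, less where a joint would pass 70% of its speed; a pose out of reach is approached as far as the arm can. The fingers move at their own pace and stop on an object; the grip force is fixed at half the most. Time passes only in rows, so rows that do not move let the fingers close. It prints the time, the measured TCP pose, the force, the opening and the grip force at its end. Input that does not fit is refused with a message, and nothing moves.
- bot.get_obs(): the state, without advancing time (a new reading comes with each control period).
- bot.capture(name): name is "scene" or "top" or "wrist"; returns a dict with "color" (384x512x3 uint8, red, green, blue), "K" (3x3 intrinsics, pixels), "k1" (the pictures are not rectified: a ray, as slopes to the right and down, at radius r is drawn at 1 + k1 r^2 times it, then the intrinsics apply), "R" (3x3) and "t" (3): a world point X has camera coordinates R X + t. Camera axes: x right, y down, z forward; pixel columns grow to the right and rows downward; lengths in mm; the calibration is good to about 2 mm. A picture is of the moment at which its call begins. There is no depth.
- bot.close_job(): hands the job in; it is judged then, once.
The state is a dict: "time": time; "joint_positions": joint angles; "dq": joint speeds; "tau": joint torques, N m; "tool_pos": TCP position; "tcp_rot": TCP orientation; "contact_force": force on the tool from outside, world axes, zero at the start; "moment": the same for the moment, N m; "grip_width": finger opening in mm; "finger_force": force on a finger pad.
Only numpy, scipy, OpenCV 4.12 (cv2) and the standard library are available. Lean on these libraries where they do the work, as an engineer would, in place of code of your own. Each camera call takes 0.05 s, during which the arm holds its last target. There are 200 camera calls.

## Working session

There is one attempt and no reset: what is moved stays moved. The work goes in short steps, Python scripts to look and compute and a shell command to move; the robot and the scene stay as the last step left them, time stands still between calls to the robot, and variables do not carry over. Pictures are saved under pics/ and viewed, at most 10 in all, crops included, and the job is handed in when it is done.

```bash
ls; mkdir -p pics
python3 - <<'E'
from plant import bot
import cv2,numpy as np
o=bot.get_obs();print(o)
for n in("scene","top"):
    c=bot.capture(n);cv2.imwrite(f"pics/{n}0.png",c["color"][:,:,::-1]);np.savez(f"pics/{n}0.npz",**c)
    print(n,c["K"].tolist(),c["k1"],np.round(-c["R"].T@c["t"]),c["R"].round(3).tolist())
E
```

```text
pics
plant.py
shift.py
{'time': 0.0, 'joint_positions': array([-1.49201920e+00,  3.42774402e-01,  1.52501983e+00, -2.67588151e-06,
        1.27537423e+00, -1.46039074e-01]), 'dq': array([ 0.00059861,  0.00061272, -0.0013115 , -0.00023589,  0.00042937,
        0.00047563]), 'tau': array([-3.35640041e-03, -4.31246674e+01, -2.44223464e+01,  7.15253293e-02,
        5.60526608e-02, -1.22711663e-04]), 'tool_pos': array([ 117.02829325, -511.66359405,  404.01692969]), 'tcp_rot': array([-3.14003325e+00, -2.26781096e-04,  2.24816805e-01]), 'contact_force': array([-0.48917985,  0.50928732, -0.44119091]), 'moment': array([ 0.01012434, -0.02862399,  0.00914849]), 'finger_force': 0.0, 'grip_width': 92.00128195272691}
scene [[473.253064083402, 0.0, 257.96132236352133], [0.0, 473.253064083402, 196.60321752683396], [0.0, 0.0, 1.0]] -0.19785117765891697 [-197.  772.  573.] [[-0.579, -0.815, -0.002], [-0.334, 0.24, -0.911], [0.743, -0.527, -0.411]]
top [[497.8714103778651, 0.0, 248.060823240378], [0.0, 497.8714103778651, 188.72258630944773], [0.0, 0.0, 1.0]] 0.05670397701107119 [ 153.  380. 1017.] [[-0.308, -0.951, 0.0], [-0.871, 0.282, -0.403], [0.383, -0.124, -0.915]]
```
View pics/scene0.png

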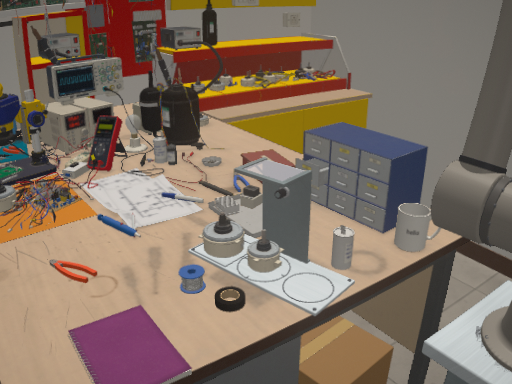

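View pics/top0.png

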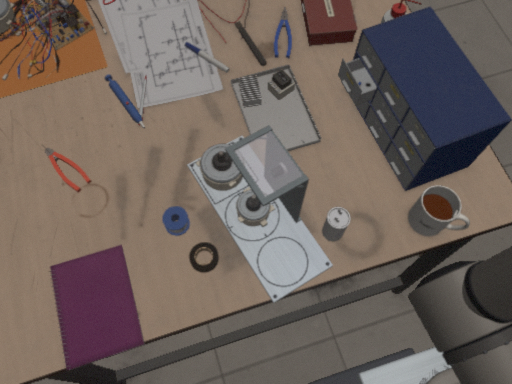

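The scene view shows the big motor at about (222,238) and the small one under the guard at (263,255). The empty circle is at (308,287), the capacitor at (343,247), the spool at (192,278) and the tape at (230,298). In the top view, the shafts are near (222,160) and (253,202), and the circle is near (283,262). I'll zoom in for exact pixels.

Create h.py:
```python
import numpy as np,cv2
def load(n): return dict(np.load(f"pics/{n}.npz"))
def ray(c,uv):
    K=c["K"];d=np.array([(uv[0]-K[0,2])/K[0,0],(uv[1]-K[1,2])/K[1,1]]);s=d.copy()
    for _ in range(30): s=d/(1+c["k1"]*(s@s))
    v=c["R"].T@np.array([s[0],s[1],1]);return -c["R"].T@c["t"],v/np.linalg.norm(v)
def onz(c,uv,z):
    o,v=ray(c,uv);return o+v*(z-o[2])/v[2]
def tri(pairs):
    A=np.zeros((3,3));b=np.zeros(3);L=[ray(c,p) for c,p in pairs]
    for o,v in L: P=np.eye(3)-np.outer(v,v);A+=P;b+=P@o
    X=np.linalg.solve(A,b);return X,max(np.linalg.norm((np.eye(3)-np.outer(v,v))@(X-o)) for o,v in L)
def proj(c,X):
    q=c["R"]@np.asarray(X,float)+c["t"];s=q[:2]/q[2];s=s*(1+c["k1"]*(s@s));return c["K"][[0,1],[0,1]]*s+c["K"][:2,2]
```

Run:
```python
from h import *
a=load("scene0")["color"][200:310,175:365,::-1];b=load("top0")["color"][120:310,150:360,::-1]
cv2.imwrite("pics/a.png",cv2.resize(a,None,fx=4,fy=4,interpolation=cv2.INTER_CUBIC))
cv2.imwrite("pics/b.png",cv2.resize(b,None,fx=3,fy=3,interpolation=cv2.INTER_CUBIC))
```

```text
(no output)
```

View pics/a.png

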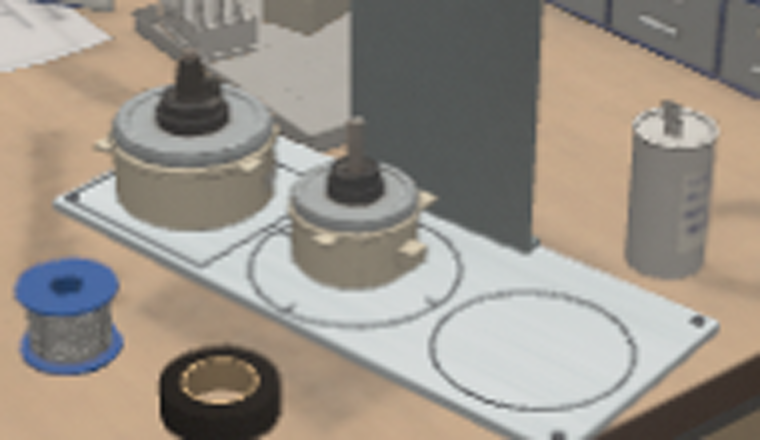

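View pics/b.png

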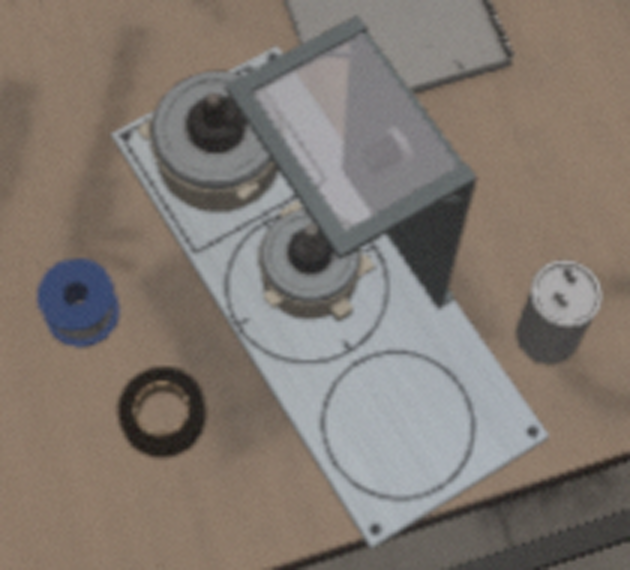

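Crop readings, before converting to full-image pixels:

| Feature | Scene crop | Top crop |
|---|---|---|
| Small shaft tip | (356,119) | (310,229) |
| Big shaft tip | (190,57) | (213,98) |
| Empty circle centre | (533,350) | (398,424) |

I can also see the plate corners, the screws and the capacitor.

Run:
```python
from h import *
S=load("scene0");T=load("top0")
s=lambda u,v:np.array([175+(u-1.5)/4,200+(v-1.5)/4]);t=lambda u,v:np.array([150+(u-1)/3,120+(v-1)/3])
for n,a,b in [("small tip",(356,119),(310,229)),("big tip",(190,57),(213,98)),("circle",(533,350),(398,424)),
 ("cornL",(55,203),(113,133)),("cornR",(718,326),(547,435)),("screwR",(698,321),(532,432)),("screwL",(72,197),(126,136)),("cap top",(676,128),(567,293)),("sheetfoot",(530,251),(443,306)),
 ("spool",(67,288),(77,291)),("tape",(220,375),(162,410)),("sqcorner",(201,265),(196,250))]:
    print(n,*[np.round(x,1) for x in tri([(S,s(*a)),(T,t(*b))])])
# circle: dark ring pixels -> plane z=8 -> fit
for c,f,cen,rx,ry in[(S,s,(533,350),104,61),(T,t,(398,424),78,75)]:
    g=cv2.GaussianBlur(cv2.cvtColor(c["color"],cv2.COLOR_RGB2GRAY),(0,0),.01+.6).astype(float)
    C=onz(c,f(*cen),8)[:2];pts=[]
    for a in np.linspace(0,2*np.pi,120,endpoint=False):
        r=np.arange(44,60,.5);v=[]
        for q in r:
            p=proj(c,[C[0]+q*np.cos(a),C[1]+q*np.sin(a),8]);v.append(cv2.getRectSubPix(g.astype(np.float32),(1,1),tuple(map(float,p)))[0,0])
        i=int(np.argmin(v));pts.append([C[0]+r[i]*np.cos(a),C[1]+r[i]*np.sin(a)])
    P=np.array(pts);(ex,ey),(d1,d2),_=cv2.fitEllipse(P.astype(np.float32));print("circle fit",ex,ey,d1,d2)
```

```text
small tip [519.4 250.   96.7] 0.3
big tip [634.  283.2  96.9] 0.5
circle [397.1 225.6   7.5] 0.2
cornL [677.  354.    4.1] 0.7
cornR [358.9 129.3   4. ] 0.1
screwR [363.3 139.9   9.1] 0.4
screwL [669.4 345.8   9. ] 0.2
cap top [428.6 100.4  83.5] 0.2
sheetfoot [468.6 166.2   9.1] 0.3
spool [549.8 411.4  34.6] 0.1
tape [452.6 379.   23.9] 0.8
sqcorner [564.7 321.9   8.1] 0.1
circle fit 398.01678466796875 225.18775939941406 103.40691375732422 104.21087646484375
circle fit 397.39208984375 225.63290405273438 103.86492919921875 104.00420379638672
```

The measurements agree with each other: the circle fit gives a diameter of 103.9 mm at z of about 8, and the guard foot comes out where predicted. The plate yaw is about -76.7° and the ring is near (514,253). Next I'll refine the plate pose, check obstacle positions on the right and try a small move.

```bash
python3 - <<'E'
from h import *
S=load("scene0");T=load("top0")
for n,a,b in [("cab right corner",(425,146),(510,121)),("cab near corner",(385,161),(410,183)),("mug",(413,210),(439,204)),("cab far",(306,133),(362,38))]:
    print(n,*[np.round(x) for x in tri([(S,a),(T,b)])])
print(onz(T,(410,183),0),onz(S,(385,224),0))
E
echo '{"finger_gap":[92],"sx":[0],"sy":[0],"sz":[-20],"twist":[0.1]}' > rows.txt && python3 shift.py rows.txt; python3 -c "
from plant import bot
o=bot.get_obs();print(o['time'],o['tool_pos'],o['tcp_rot'],o['joint_positions'])"
```

```text
cab right corner [ 476. -236.  204.] 3.0
cab near corner [408.   7. 233.] 3.0
mug [392. -95.  95.] 1.0
cab far [743. -57. 201.] 0.0
[ 480.38031436 -106.30798876    0.        ] [ 499.91462257 -133.21873607    0.        ]
time: 0.22
tool_pos: [117.0, -511.5, 423.2]
tcp_rot: [-3.137, -0.0, 0.123]
contact_force: [0.6, -0.2, 0.3]
grip_width: 91.8
finger_force: 0.0
0.225 [ 117.00817423 -511.48315392  423.19476927] [-3.13714951e+00 -1.95059324e-04  1.22575059e-01] [-1.49203125e+00  3.28569558e-01  1.49160215e+00  2.87899937e-07
  1.32586836e+00 -4.38104852e-02]
```

```bash
echo '{"finger_gap":[92,92,92,92,92],"sx":[0,0,0,0,0],"sy":[60,120,180,240,300],"sz":[0,0,0,0,0],"twist":[-0.1,-0.1,-0.1,-0.1,-0.1]}' > rows.txt && python3 shift.py rows.txt; echo '{"finger_gap":[92,92],"sx":[0,0],"sy":[60,120],"sz":[0,0],"twist":[0,0]}' > rows.txt && python3 shift.py rows.txt;python3 -c "
from plant import bot
o=bot.get_obs();print(o['time'],o['tool_pos'],o['tcp_rot'],o['joint_positions'])"
```

```text
time: 0.85
tool_pos: [150.7, -784.2, 426.3]
tcp_rot: [-3.14, -0.0, 0.225]
contact_force: [-0.0, -1.2, 0.4]
grip_width: 91.5
finger_force: 0.0
time: 1.1
tool_pos: [160.9, -819.8, 399.9]
tcp_rot: [3.108, 0.0, 0.225]
contact_force: [-0.3, -1.5, 1.9]
grip_width: 92.0
finger_force: 0.0
1.1 [ 160.87602067 -819.84310202  399.9361713 ] [3.10798538e+00 3.45486938e-04 2.24662177e-01] [-1.46924008  1.13687673  0.03603364  0.00404938  1.93528405 -0.12160506]
```

Asking for a pose out of reach makes the tool lean outward, toward plate +x, and that's the direction I need. I'll check whether the lean builds up.

```bash
echo '{"finger_gap":[92,92,92],"sx":[0,0,0],"sy":[60,120,180],"sz":[0,0,0],"twist":[0,0,0]}' > rows.txt && python3 shift.py rows.txt; echo '{"finger_gap":[92,92,92],"sx":[0,0,0],"sy":[60,120,180],"sz":[0,0,0],"twist":[0,0,0]}' > rows.txt && python3 shift.py rows.txt;python3 -c "
from plant import bot
o=bot.get_obs();print(o['time'],o['tool_pos'],o['tcp_rot'],o['joint_positions'])"
```

```text
time: 1.48
tool_pos: [167.6, -834.1, 377.9]
tcp_rot: [3.057, 0.003, 0.225]
contact_force: [0.2, -0.3, -0.2]
grip_width: 91.8
finger_force: 0.0
time: 1.85
tool_pos: [173.2, -847.4, 354.9]
tcp_rot: [3.012, 0.004, 0.225]
contact_force: [-1.1, -0.6, -0.3]
grip_width: 91.4
finger_force: 0.0
1.85 [ 173.1961005  -847.39433833  354.93201838] [3.01249309 0.0036121  0.22461504] [-1.45942109  1.19137551  0.03753189  0.01124318  1.78398812 -0.11038635]
```

```bash
for i in 1 ; do echo '{"finger_gap":[92,92,92,92,92],"sx":[0,0,0,0,0],"sy":[150,200,260,300,350],"sz":[-80,-110,-140,-160,-190],"twist":[0,0,0,0,0]}' > rows.txt && python3 shift.py rows.txt; done;python3 -c "
from plant import bot
o=bot.get_obs();print(o['time'],o['tool_pos'],o['tcp_rot'],o['joint_positions'])"
```

```text
time: 2.48
tool_pos: [173.9, -831.6, 416.0]
tcp_rot: [2.967, 0.004, 0.224]
contact_force: [-0.1, 0.2, -0.3]
grip_width: 92.2
finger_force: 0.0
2.475 [ 173.88606261 -831.57300492  415.99857488] [2.96727341 0.00434088 0.22443178] [-1.45718461  1.11951511  0.03684387  0.01537596  1.81146767 -0.10623367]
```

The lean grows with each command rather than each row, so I'll send single rows.

```bash
echo '{"finger_gap":[92],"sx":[0],"sy":[58],"sz":[-20],"twist":[0]}' > rows.txt && python3 shift.py rows.txt >/dev/null; echo '{"finger_gap":[92],"sx":[0],"sy":[58],"sz":[-20],"twist":[0]}' > rows.txt && python3 shift.py rows.txt|sed -n 1,3p; echo '{"finger_gap":[92],"sx":[0],"sy":[58],"sz":[-20],"twist":[0]}' > rows.txt && python3 shift.py rows.txt>/dev/null; echo '{"finger_gap":[92],"sx":[0],"sy":[58],"sz":[-20],"twist":[0]}' > rows.txt && python3 shift.py rows.txt|sed -n 1,3p;  echo '{"finger_gap":[92],"sx":[0],"sy":[58],"sz":[-20],"twist":[0]}' > rows.txt && python3 shift.py rows.txt>/dev/null; echo '{"finger_gap":[92],"sx":[0],"sy":[58],"sz":[-20],"twist":[0]}' > rows.txt && python3 shift.py rows.txt|sed -n 1,3p; python3 -c "
from plant import bot
o=bot.get_obs();print(o['time'],o['tool_pos'],o['tcp_rot'],o['joint_positions'])"
```

```text
time: 2.72
tool_pos: [176.7, -834.9, 436.4]
tcp_rot: [2.885, 0.006, 0.224]
time: 2.98
tool_pos: [178.5, -834.7, 463.4]
tcp_rot: [2.805, 0.007, 0.224]
time: 3.22
tool_pos: [179.5, -831.6, 494.8]
tcp_rot: [2.725, 0.008, 0.223]
3.225 [ 179.4775726  -831.63477321  494.78154848] [2.72530221 0.00781156 0.22336355] [-1.45410922  1.0339779   0.03698796  0.03608904  1.65567755 -0.0976961 ]
```

```bash
echo '{"finger_gap":[92],"sx":[0],"sy":[62],"sz":[0],"twist":[0]}' > rows.txt && python3 shift.py rows.txt >/dev/null; echo '{"finger_gap":[92],"sx":[0],"sy":[62],"sz":[0],"twist":[0]}' > rows.txt && python3 shift.py rows.txt|sed -n 1,3p; echo '{"finger_gap":[92],"sx":[0],"sy":[62],"sz":[10],"twist":[0]}' > rows.txt && python3 shift.py rows.txt>/dev/null; echo '{"finger_gap":[92],"sx":[0],"sy":[62],"sz":[10],"twist":[0]}' > rows.txt && python3 shift.py rows.txt|sed -n 1,3p;  echo '{"finger_gap":[92],"sx":[0],"sy":[62],"sz":[20],"twist":[0]}' > rows.txt && python3 shift.py rows.txt>/dev/null; python3 -c "
from plant import bot
o=bot.get_obs();print(o['time'],o['tool_pos'],o['tcp_rot'],o['joint_positions'])"
```

```text
time: 3.48
tool_pos: [183.4, -843.0, 496.8]
tcp_rot: [2.643, 0.009, 0.223]
time: 3.72
tool_pos: [188.0, -858.5, 490.0]
tcp_rot: [2.56, 0.009, 0.223]
3.85 [ 190.62764729 -867.85622934  483.1257896 ] [2.51807298 0.00982261 0.22232055] [-1.44865386  1.06694849  0.03637359  0.05108931  1.41665756 -0.09496936]
```

The tool now leans about 36° toward plate +x, which suits the guard. Next I'll go over the top to the front of the plate and turn about the tool's z so the fingers close along plate y.

```bash
cat >> h.py <<'E'
from scipy.spatial.transform import Rotation as Ro
def tool(bot):
    o=bot.get_obs();return o,o["tool_pos"],Ro.from_euler("xyz",o["tcp_rot"]).as_matrix()
def delta(bot,target,grasp=True):
    """shift in tool axes that brings the grasp point (or TCP) to target"""
    o,p,R=tool(bot);p=p+R[:,2]*159*grasp
    print("t",round(o["time"],2),"grasp" if grasp else "tcp",p.round(1),"R",R.round(3).tolist(),"d",np.round(R.T@(np.asarray(target)-p),1),"q",o["joint_positions"].round(2),"F",o["contact_force"].round(1),"w",round(o["grip_width"],1))
E
python3 - <<'E'
from h import *
from plant import bot
delta(bot,(400,-300,520),0);delta(bot,(470,457,480),0)
E
```

```text
t 3.85 tcp [ 190.6 -867.9  483.1] R [[0.975, 0.185, 0.121], [0.22, -0.791, -0.571], [-0.01, 0.584, -0.812]] d [ 329.  -388.8 -329. ] q [-1.45  1.07  0.04  0.05  1.42 -0.09] F [ 0.2 -0.  -0.2] w 91.7
t 3.85 tcp [ 190.6 -867.9  483.1] R [[0.975, 0.185, 0.121], [0.22, -0.791, -0.571], [-0.01, 0.584, -0.812]] d [ 564.6 -997.7 -720.5] q [-1.45  1.07  0.04  0.05  1.42 -0.09] F [ 0.2 -0.  -0.2] w 91.7
```

```bash
echo '{"finger_gap":[92,92,92,92,92],"sx":[33,66,99,132,165],"sy":[-39,-78,-117,-156,-195],"sz":[-33,-66,-99,-132,-165],"twist":[0,0,0,0,0]}' > rows.txt && python3 shift.py rows.txt|sed -n 1,3p; echo '{"finger_gap":[92,92,92,92,92],"sx":[33,66,99,132,165],"sy":[-39,-78,-117,-156,-195],"sz":[-33,-66,-99,-132,-165],"twist":[0,0,0,0,0]}' > rows.txt && python3 shift.py rows.txt|sed -n 1,3p
python3 - <<'E'
from h import *
from plant import bot
delta(bot,(470,457,480),0)
E
```

```text
time: 4.47
tool_pos: [281.8, -619.2, 499.8]
tcp_rot: [2.52, 0.009, 0.222]
time: 5.1
tool_pos: [386.6, -334.9, 519.3]
tcp_rot: [2.52, 0.008, 0.222]
t 5.1 tcp [ 386.6 -334.9  519.3] R [[0.975, 0.184, 0.122], [0.22, -0.792, -0.569], [-0.008, 0.582, -0.813]] d [ 256.2 -634.9 -408.5] q [-0.78  0.14  1.55 -0.4   0.95  0.72] F [ 0.4 -0.8 -0.6] w 91.9
```

```bash
echo '{"finger_gap":[92,92,92,92,92],"sx":[20,40,60,80,100],"sy":[-49,-98,-147,-196,-245],"sz":[-31,-62,-93,-124,-155],"twist":[0,0,0,0,0]}' > rows.txt && python3 shift.py rows.txt|sed -n 1,3p
python3 - <<'E'
from h import *
from plant import bot
delta(bot,(470,457,480),0)
E
```

```text
time: 5.72
tool_pos: [419.5, -30.7, 502.3]
tcp_rot: [2.522, 0.006, 0.223]
t 5.72 tcp [419.5 -30.7 502.3] R [[0.975, 0.183, 0.123], [0.221, -0.793, -0.568], [-0.006, 0.581, -0.814]] d [ 157.1 -390.5 -252.5] q [-0.07  0.06  1.68 -0.62  1.26  1.43] F [ 1.1 -1.1 -0.1] w 91.8
```

Joints are fine. I'll carry on, adding the turn of −π/2.

```bash
echo '{"finger_gap":[92,92,92,92,92],"sx":[20,40,60,80,100],"sy":[-49,-98,-147,-196,-245],"sz":[-31,-62,-93,-124,-155],"twist":[-0.18,-0.36,-0.54,-0.72,-0.9]}' > rows.txt && python3 shift.py rows.txt|sed -n 1,3p
python3 - <<'E'
from h import *
from plant import bot
delta(bot,(470,457,480),0)
E
```

```text
time: 6.35
tool_pos: [453.3, 273.7, 485.3]
tcp_rot: [2.734, 0.478, 1.031]
t 6.35 tcp [453.3 273.7 485.3] R [[0.457, 0.881, 0.123], [0.761, -0.316, -0.566], [-0.46, 0.352, -0.815]] d [149.7 -45.  -97.4] q [ 0.54  0.37  1.32 -0.58  1.65  1.  ] F [ 1.7  0.1 -0.5] w 91.9
```

```bash
echo '{"finger_gap":[92,92,92,92,92],"sx":[50,100,150,150,150],"sy":[-15,-30,-45,-45,-45],"sz":[-33,-65,-97,-97,-97],"twist":[-0.18,-0.36,-0.54,-0.67,-0.67]}' > rows.txt && python3 shift.py rows.txt|sed -n 1,3p
python3 - <<'E'
from h import *
from plant import bot
S=load("scene0");T=load("top0")
delta(bot,(470,457,480),0)
c=bot.capture("wrist");cv2.imwrite("pics/w1.png",c["color"][:,:,::-1]);np.savez("pics/w1.npz",**c)
delta(bot,(519-27,250+117,103))
E
```

```text
time: 6.98
tool_pos: [471.5, 455.5, 478.3]
tcp_rot: [-3.132, 0.619, 1.798]
t 6.97 tcp [471.5 455.5 478.3] R [[-0.184, 0.975, 0.121], [0.794, 0.22, -0.567], [-0.58, -0.008, -0.815]] d [ 0.4 -1.1 -2.4] q [ 0.76  0.67  0.84 -0.56  1.92  0.42] F [-0.5 -0.  -0.4] w 91.8
t 7.03 grasp [490.8 364.6 349.5] R [[-0.181, 0.976, 0.121], [0.794, 0.218, -0.567], [-0.58, -0.007, -0.815]] d [144.5   3.3 199.6] q [ 0.76  0.67  0.84 -0.56  1.92  0.42] F [-0.5 -0.4  0. ] w 91.5
```

View pics/w1.png

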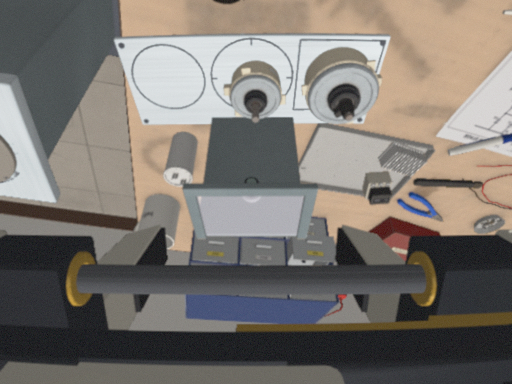

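In the wrist view the guard roof spans about (188–315,185–238). The small shaft tip is near (256,118), the big one near (348,113), and the ring is centred near (251,68). I'll zoom in to measure the shafts.

Run:
```python
from h import *
a=load("w1")["color"][28:138,210:400,::-1]
cv2.imwrite("pics/w1c.png",cv2.resize(a,None,fx=4,fy=4,interpolation=cv2.INTER_CUBIC))
```

```text
(no output)
```

View pics/w1c.png

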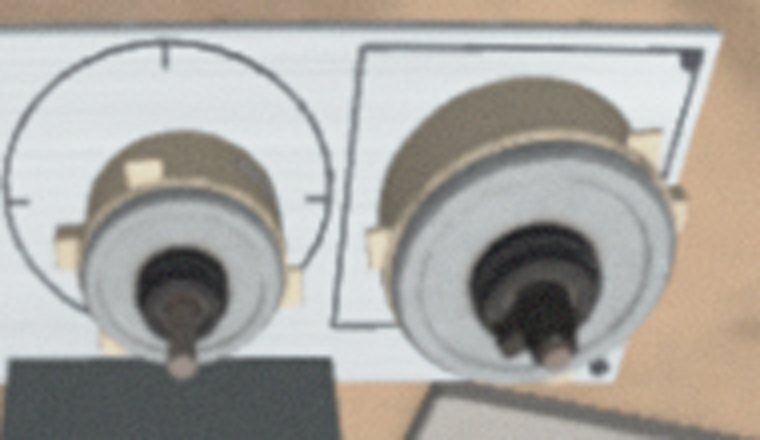

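Crop tips: small shaft (182,363), big shaft (555,350). Ring ticks: (18,202) and (317,198).

Run:
```python
from h import *
from plant import bot
S=load("scene0");T=load("top0");W=load("w1")
s=lambda u,v:np.array([175+(u-1.5)/4,200+(v-1.5)/4]);t=lambda u,v:np.array([150+(u-1)/3,120+(v-1)/3]);w=lambda u,v:np.array([210+(u-1.5)/4,28+(v-1.5)/4])
for n,a,b,c in[("small",(356,119),(310,229),(182,363)),("big",(190,57),(213,98),(555,350)),("sqcorner",(201,265),(196,250),(361,47)),("screwFar",(72,197),(126,136),(690,59))]:
    P=[(S,s(*a)),(T,t(*b)),(W,w(*c))]
    print(n,*[np.round(x,1) for x in tri(P)],*[np.round(tri([P[i],P[j]])[0],1) for i,j in((0,2),(1,2))])
print("ticks",onz(W,w(7,202),8),onz(W,w(328,199),8),onz(W,w(166,41),8))
# ring fit from wrist and scene, z=8, only front/left arc visible
ring=np.array([514.5,253.])
for nm,c in(("S",S),("W",W)):
    g=cv2.cvtColor(c["color"],cv2.COLOR_RGB2GRAY).astype(np.float32);g=cv2.GaussianBlur(g,(0,0),.6);pts=[]
    for a in np.radians(np.arange(20,200,2)):
        r=np.arange(52,64,.4);v=[cv2.getRectSubPix(g,(1,1),tuple(map(float,proj(c,[ring[0]+q*np.cos(a),ring[1]+q*np.sin(a),8]))))[0,0] for q in r]
        i=int(np.argmin(v))
        if v[i]<np.median(v)-25: pts.append([ring[0]+r[i]*np.cos(a),ring[1]+r[i]*np.sin(a)])
    P=np.array(pts);A=np.c_[2*P,np.ones(len(P))];x=np.linalg.lstsq(A,(P**2).sum(1),rcond=None)[0]
    print(nm,len(P),x[:2],np.sqrt(x[2]+x[0]**2+x[1]**2))
g=(519.5,250,95-4)
print("roof",[proj(W,[514.4+x*.23+y*.973,253-x*.973+y*.23,228]).round(0).tolist() for x,y in((-20,-65),(-20,65))])
```

```text
small [519.3 250.4  96.4] 0.9 [518.8 250.8  96.7] [519.6 250.3  95.4]
big [632.  283.8  97.7] 1.7 [629.3 285.4  99.3] [632.  283.7  97.7]
sqcorner [563.  322.4   9.4] 1.2 [561.5 323.3  10.4] [562.5 322.6  10.8]
screwFar [668.4 345.7   9.7] 0.8 [667.9 345.8   9.8] [667.1 346.1  12.4]
ticks [457.37956437 239.04882427   8.        ] [569.03717576 266.00111732   8.        ] [499.94385801 309.47654974   8.        ]
S 24 [517.65640835 258.78286009] 51.91035902032081
W 90 [512.51257542 255.19142645] 56.76348351334318
roof [[182.0, 189.0], [320.0, 189.0]]
```

Shaft heights are as expected: the small tip is at 96 (should be 95) and the big tip at 98–99 (should be 102, within calibration). I'll go straight down in front of the guard.

```bash
echo '{"finger_gap":[60,40,40,40,40],"sx":[36,72,108,144,144],"sy":[1,2,3,3,3],"sz":[50,100,150,199,199],"twist":[0,0,0,0,0]}' > rows.txt && python3 shift.py rows.txt|sed -n 1,4p
python3 - <<'E'
from h import *
from plant import bot
delta(bot,(519.3-.23*35,250.4+.973*35,95))
for n in("wrist","scene"):
    c=bot.capture(n);np.savez(f"pics/{n}2.npz",**c);cv2.imwrite(f"pics/{n}2.png",c["color"][:,:,::-1])
    print(n,proj(c,(519.3,250.4,95)),proj(c,(632,283.8,102)))
E
```

```text
time: 7.65
tool_pos: [471.2, 455.3, 229.5]
tcp_rot: [-3.122, 0.623, 1.801]
contact_force: [-0.2, -0.3, 0.6]
t 7.65 grasp [489.4 364.3 100.3] R [[-0.185, 0.976, 0.114], [0.791, 0.217, -0.572], [-0.583, -0.016, -0.812]] d [-64.1   4.   52.5] q [ 0.76  0.85  1.19 -0.52  1.48  0.68] F [-0.2 -0.3  0.6] w 46.4
wrist [257.80567555 321.08336814] [411.30006402 327.27413518]
scene [263.37623982 230.14011741] [222.08406449 212.17310945]
```

View pics/wrist2.png

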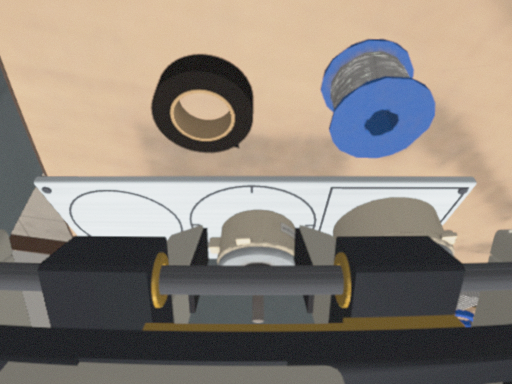

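The shaft sits between the open fingers, near (258,315). I'll advance in two stages.

```bash
echo '{"finger_gap":[40,40,40,40],"sx":[-32,-64,-80,-80],"sy":[4,4,4,4],"sz":[26,52,67,67],"twist":[0,0,0,0]}' > rows.txt && python3 shift.py rows.txt|sed -n 1,4p
python3 - <<'E'
from h import *
from plant import bot
delta(bot,(519.3,250.4,90))
E
```

```text
time: 8.25
tool_pos: [500.0, 355.3, 228.8]
tcp_rot: [-3.138, 0.617, 1.792]
contact_force: [-0.3, -0.6, 0.3]
t 8.25 grasp [519.6 265.4  99.2] R [[-0.179, 0.976, 0.123], [0.796, 0.217, -0.565], [-0.579, -0.003, -0.816]] d [-6.5 -3.5 15.9] q [ 0.61  0.77  1.38 -0.58  1.32  0.64] F [-0.3 -0.6  0.3] w 40.0
```

```bash
echo '{"finger_gap":[40,40,40],"sx":[-4,-7,-7],"sy":[-2,-3,-3],"sz":[9,16,16],"twist":[0,0,0]}' > rows.txt && python3 shift.py rows.txt|sed -n 1,4p
python3 - <<'E'
from h import *
from plant import bot
delta(bot,(519.3,250.4,90))
for n in("wrist","scene"):
    c=bot.capture(n);np.savez(f"pics/{n}3.npz",**c)
    p=proj(c,(519.3,250.4,93)).astype(int);print(n,p)
    im=c["color"][max(0,p[1]-70):p[1]+70,p[0]-95:p[0]+95,::-1]
    cv2.imwrite(f"pics/{n}3c.png",cv2.resize(im,(570,3*im.shape[0]),interpolation=cv2.INTER_CUBIC))
a=cv2.imread("pics/scene3c.png");cv2.imwrite("pics/scene3c.png",a)
E
```

```text
time: 8.62
tool_pos: [498.7, 340.9, 215.4]
tcp_rot: [-3.129, 0.619, 1.8]
contact_force: [0.0, 0.4, 0.6]
t 8.62 grasp [517.7 250.6  86. ] R [[-0.185, 0.975, 0.12], [0.793, 0.22, -0.568], [-0.58, -0.01, -0.814]] d [-2.8  1.4 -3. ] q [ 0.6   0.77  1.42 -0.6   1.28  0.64] F [0.  0.4 0.6] w 40.0
wrist [255 275]
scene [263 230]
```

View pics/scene3c.png

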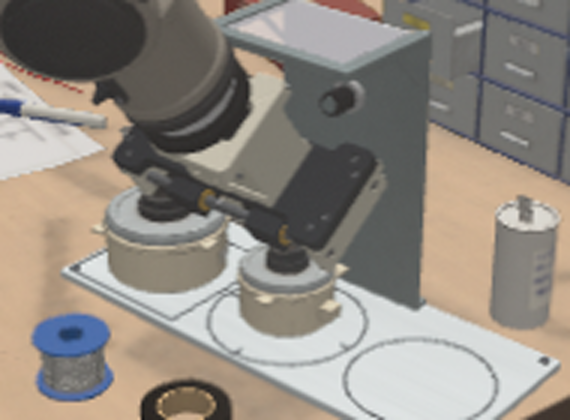

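The gripper passes in front of the roof and the fingers straddle the shaft at the right height. I'll raise it about 4 mm and close.

```bash
echo '{"finger_gap":[40,0,0,0,0],"sx":[-2.5,-2.5,-2.5,-2.5,-2.5],"sy":[1,1,1,1,1],"sz":[-3,-3,-3,-3,-3],"twist":[0,0,0,0,0]}' > rows.txt && python3 shift.py rows.txt
python3 - <<'E'
from h import *
from plant import bot
delta(bot,(519.3,250.4,90))
E
```

```text
time: 9.35
tool_pos: [500.1, 340.9, 219.7]
tcp_rot: [-3.131, 0.619, 1.799]
contact_force: [1.2, -1.1, -0.1]
grip_width: 8.6
finger_force: 30.1
t 9.35 grasp [519.2 250.7  90.2] R [[-0.184, 0.975, 0.121], [0.794, 0.22, -0.567], [-0.58, -0.009, -0.815]] d [-0.2  0.   0.3] q [ 0.6   0.76  1.41 -0.59  1.28  0.64] F [ 1.2 -1.1 -0.1] w 8.6
```

Gripped at 8.6 mm opening and 30 N. The circle lies at (2.3,−124.1,−0.4) in tool axes, so I'll slide gently.

```bash
echo '{"finger_gap":[0,0,0,0,0],"sx":[0.2,0.4,0.7,1,1.1],"sy":[-6,-20,-36,-50,-56],"sz":[0,0,-0.1,-0.2,-0.2],"twist":[0,0,0,0,0]}' > rows.txt && python3 shift.py rows.txt|sed -n '1,4p;6p'
python3 - <<'E'
from h import *
from plant import bot
delta(bot,(397.6,225.4,90))
E
```

```text
time: 9.98
tool_pos: [444.3, 329.5, 219.6]
tcp_rot: [-3.13, 0.619, 1.8]
contact_force: [0.8, 1.1, -2.3]
finger_force: 30.1
t 9.97 grasp [463.4 239.2  90.1] R [[-0.185, 0.975, 0.12], [0.793, 0.22, -0.568], [-0.58, -0.01, -0.815]] d [  1.3 -67.2   0.1] q [ 0.63  0.69  1.57 -0.6   1.23  0.71] F [ 0.8  1.1 -2.3] w 8.6
```

```bash
echo '{"finger_gap":[0,0,0,0,0],"sx":[0.2,0.5,0.8,1.1,1.3],"sy":[-14,-30,-46,-60,-67.2],"sz":[0,0,0,0,0],"twist":[0,0,0,0,0]}' > rows.txt && python3 shift.py rows.txt|sed -n '1,4p;6p'; echo '{"finger_gap":[0,0],"sx":[0,0],"sy":[0,0],"sz":[0,0],"twist":[0,0]}' > rows.txt && python3 shift.py rows.txt >/dev/null
python3 - <<'E'
from h import *
from plant import bot
delta(bot,(397.6,225.4,90))
for n in("top","scene"):
    c=bot.capture(n);np.savez(f"pics/{n}4.npz",**c);cv2.imwrite(f"pics/{n}4.png",c["color"][:,:,::-1])
p=proj(c,(397.6,225.4,40)).astype(int);print(p)
im=c["color"][p[1]-60:p[1]+50,p[0]-95:p[0]+75,::-1];cv2.imwrite("pics/s4c.png",cv2.resize(im,None,fx=4,fy=4,interpolation=cv2.INTER_CUBIC))
E
```

```text
time: 10.6
tool_pos: [378.6, 315.7, 219.6]
tcp_rot: [-3.13, 0.619, 1.799]
contact_force: [1.5, -0.5, -0.2]
finger_force: 30.1
t 10.85 grasp [398.5 225.5  90.2] R [[-0.184, 0.976, 0.12], [0.793, 0.22, -0.568], [-0.58, -0.01, -0.814]] d [ 0.2 -0.9  0.1] q [ 0.69  0.62  1.73 -0.59  1.18  0.8 ] F [-1.4 -0.   2.9] w 9.1
[308 273]
```

View pics/s4c.png

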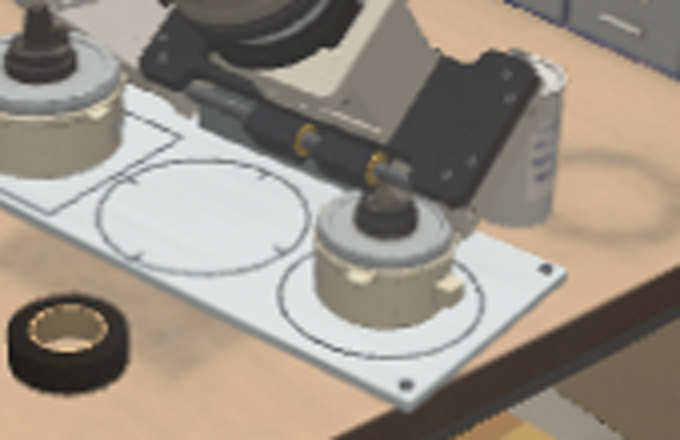

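The small motor looks centred in the circle and upright, the guard is untouched, and the ring is fully visible at about (203,217) in the crop. I'll release, back away and measure.

```bash
echo '{"finger_gap":[40,40,40,40,40],"sx":[0,0,0,33,82],"sy":[0,0,0,0,0],"sz":[0,0,0,-23,-58],"twist":[0,0,0,0,0]}' > rows.txt && python3 shift.py rows.txt|sed -n '1,5p'; echo '{"finger_gap":[40,40],"sx":[40,40],"sy":[0,0],"sz":[-29,-29],"twist":[0,0]}' > rows.txt && python3 shift.py rows.txt|sed -n '1,5p'
python3 - <<'E'
from h import *
from plant import bot
delta(bot,(632,283.8,98))
for n in("top","scene","wrist"):
    c=bot.capture(n);np.savez(f"pics/{n}5.npz",**c)
    crops=[]
    for X in((397.6,225.4,95),(632,283.8,102)):
        p=proj(c,X).astype(int);print(n,p)
        im=c["color"][max(0,p[1]-25):p[1]+25,max(0,p[0]-33):p[0]+33,::-1]
        crops.append(cv2.copyMakeBorder(cv2.resize(im,None,fx=6,fy=6,interpolation=cv2.INTER_CUBIC),0,max(0,300-6*im.shape[0]),0,max(0,396-6*im.shape[1]),0)[:300,:396])
    cv2.imwrite(f"pics/{n}5c.png",np.hstack(crops))
ims=[cv2.resize(cv2.imread(f"pics/{n}5c.png"),(792,300)) for n in("top","scene")]
cv2.imwrite("pics/m5.png",np.vstack(ims))
# ring fit
ring=np.array([514.,253.])
for nm,arc in(("scene",(0,360)),("wrist",(0,360))):
    c=load(nm+"5");g=cv2.GaussianBlur(cv2.cvtColor(c["color"],cv2.COLOR_RGB2GRAY).astype(np.float32),(0,0),.6);pts=[]
    for a in np.radians(np.arange(*arc,2)):
        r=np.arange(53,63,.3);q=[proj(c,[ring[0]+x*np.cos(a),ring[1]+x*np.sin(a),8]) for x in r]
        if not all(0<u[0]<511 and 0<u[1]<383 for u in q): continue
        v=[cv2.getRectSubPix(g,(1,1),tuple(map(float,u)))[0,0] for u in q];i=int(np.argmin(v))
        if v[i]<np.median(v)-25 and 1<i<len(r)-2: pts.append([ring[0]+r[i]*np.cos(a),ring[1]+r[i]*np.sin(a)])
    P=np.array(pts)
    for k in range(3):
        A=np.c_[2*P,np.ones(len(P))];x=np.linalg.lstsq(A,(P**2).sum(1),rcond=None)[0];R=np.sqrt(x[2]+x[:2]@x[:2])
        e=abs(np.hypot(*(P-x[:2]).T)-R);P=P[e<=max(1,2*e.std())]
    print("ring",nm,len(P),x[:2],R)
E
```

```text
time: 11.58
tool_pos: [357.7, 414.0, 219.4]
tcp_rot: [-3.13, 0.619, 1.797]
contact_force: [1.0, 0.2, -0.8]
grip_width: 40.0
time: 11.82
tool_pos: [345.3, 464.7, 219.3]
tcp_rot: [-3.132, 0.617, 1.802]
contact_force: [0.9, 0.6, -0.0]
grip_width: 40.1
t 11.82 grasp [364.8 374.7  89.6] R [[-0.187, 0.975, 0.123], [0.794, 0.224, -0.566], [-0.579, -0.008, -0.815]] d [-127.   240.    77.5] q [ 0.91  0.76  1.43 -0.47  1.4   0.87] F [ 0.9  0.6 -0. ] w 40.1
top [285 248]
top [220 152]
scene [309 250]
scene [222 212]
wrist [251 345]
wrist [527 345]
ring scene 1 [276.86703248 105.92680637] 296.43901899338505
ring wrist 57 [512.84381456 253.37246732] 57.2085943239578
```

View pics/m5.png

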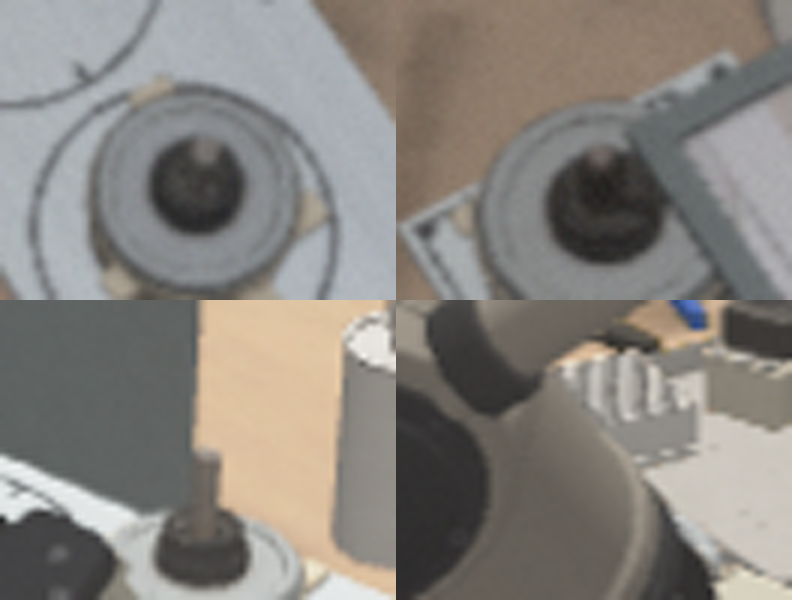

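The small shaft tip is at top px (285.9,247.3) and scene px (309.7,250.3), right on prediction. The big tip in the top view is at (221.1,152.7).

Run:
```python
from h import *
S=load("scene0");T=load("top0");W=load("w1")
print("small",*tri([(load("scene5"),(309.7,251)),(load("top5"),(285.9,247.4))]),onz(load("top5"),(285.9,247.4),95))
w=lambda u,v:np.array([210+(u-1.5)/4,28+(v-1.5)/4])
print("big z102",onz(T,(221.1,152.6),102),onz(W,w(555,350),102),onz(S,(222.1,213.5),102))
print("big",*tri([(T,(221.1,152.6)),(W,w(555,350)),(S,(222.1,213.5))]))
print("small init z95",onz(T,(203.,196.),95),onz(W,w(182,363),95))
# ring from scene4 (ring free)
c=load("scene4");ring=np.array([514.,253.]);g=cv2.GaussianBlur(cv2.cvtColor(c["color"],cv2.COLOR_RGB2GRAY).astype(np.float32),(0,0),.6);pts=[]
for a in np.radians(np.arange(0,360,2)):
    r=np.arange(52,64,.3);v=[cv2.getRectSubPix(g,(1,1),tuple(map(float,proj(c,[ring[0]+x*np.cos(a),ring[1]+x*np.sin(a),8]))))[0,0] for x in r];i=int(np.argmin(v))
    if v[i]<np.median(v)-15 and 1<i<len(r)-2: pts.append([ring[0]+r[i]*np.cos(a),ring[1]+r[i]*np.sin(a)])
P=np.array(pts);print(len(P))
(ex,ey),d,_=cv2.fitEllipse(P.astype(np.float32));print("ring",ex,ey,d)
```

```text
small [400.23795673 223.03071087  91.50557499] 0.4478660200548518 [398.98071514 223.31243529  95.        ]
big z102 [630.74856518 283.46654269 102.        ] [627.87071819 287.16963118 102.        ] [626.20402015 287.30506032 102.        ]
big [631.50169633 283.73101083  98.38436457] 1.5562858658981793
small init z95 [551.29448737 345.6281914   95.        ] [519.1399851  250.27595725  95.        ]
117
ring 514.4898071289062 253.35182189941406 (114.29733276367188, 116.49497985839844)
```

Run:
```python
from h import *
from plant import bot
print("body top disc small",onz(load("top5"),(284.4,254.2),46))
delta(bot,(611,363,103))
```

```text
body top disc small [399.63635449 222.66769956  46.        ]
t 11.97 grasp [365.5 370.9  89.9] R [[-0.185, 0.975, 0.12], [0.793, 0.22, -0.569], [-0.581, -0.01, -0.814]] d [-59.2 237.6  23.2] q [ 0.9   0.75  1.44 -0.47  1.4   0.87] F [-0.1 -0.6 -0.8] w 40.0
```

```bash
cat >> h.py <<'E'
def fitc(P,n=4,tol=.8):
    for k in range(n):
        A=np.c_[2*P,np.ones(len(P))];x=np.linalg.lstsq(A,(P**2).sum(1),rcond=None)[0];R=np.sqrt(x[2]+x[:2]@x[:2])
        e=abs(np.hypot(*(P-x[:2]).T)-R);P=P[e<=max(tol,1.5*e.std())]
    return x[:2].round(1),R.round(1),len(P)
def radial(c,C,z,r0,r1,mode):
    g=cv2.GaussianBlur(cv2.cvtColor(c["color"],cv2.COLOR_RGB2GRAY).astype(np.float32),(0,0),.6);P=[]
    for a in np.radians(np.arange(0,360,3)):
        r=np.arange(r0,r1,.3);q=np.array([proj(c,[C[0]+x*np.cos(a),C[1]+x*np.sin(a),z]) for x in r],np.float32)
        v=cv2.remap(g,q[:,0].copy(),q[:,1].copy(),cv2.INTER_LINEAR)[:,0]
        s=-v if mode=="dark" else np.gradient(v)*(1 if mode=="up" else -1)
        i=int(np.argmax(s))
        if 1<i<len(r)-2: P.append([C[0]+r[i]*np.cos(a),C[1]+r[i]*np.sin(a)])
    return np.array(P)
E
python3 - <<'E'
from h import *
for n in("top5","scene5"):
    c=load(n)
    print(n,"circle",fitc(radial(c,(397.6,225.4),8,46,57,"dark")))
    for z,r0,r1,m in((46,28,42,"down"),(68,9,22,"up"),(46,28,42,"up")):
        print(n,z,m,fitc(radial(c,(398.5,224.5),z,r0,r1,m)))
for n in("top0","scene0"):
    c=load(n)
    for z,r0,r1,m in((46,28,42,"down"),(68,9,22,"up")):print(n,z,m,fitc(radial(c,(519.3,250.4),z,r0,r1,m)))
    for z,r0,r1,m in((52,41,55,"down"),(75,14,27,"up")):print(n,"big",z,m,fitc(radial(c,(629.5,284),z,r0,r1,m)))
print(onz(load("top0"),(253,196),95))
E
```

```text
top5 circle (array([397. , 225.8]), np.float64(51.8), 79)
top5 46 down (array([400.1, 222.7]), np.float64(32.5), 73)
top5 68 up (array([395.5, 225.4]), np.float64(16.4), 76)
top5 46 up (array([398.7, 223.5]), np.float64(37.1), 41)
scene5 circle (array([397.6, 225.5]), np.float64(51.8), 53)
scene5 46 down (array([396. , 226.3]), np.float64(34.9), 20)
scene5 68 up (array([396.1, 227.3]), np.float64(15.6), 22)
scene5 46 up (array([401.3, 223.8]), np.float64(35.3), 26)
top0 46 down (array([522.6, 248.5]), np.float64(32.7), 58)
top0 68 up (array([516. , 251.3]), np.float64(16.1), 77)
top0 big 52 down (array([630.8, 280.7]), np.float64(48.0), 18)
top0 big 75 up (array([625.5, 285.2]), np.float64(22.2), 56)
scene0 46 down (array([517.7, 248.9]), np.float64(36.8), 24)
scene0 68 up (array([517.1, 252.4]), np.float64(16.0), 27)
scene0 big 52 down (array([626.5, 285.6]), np.float64(47.1), 21)
scene0 big 75 up (array([627.2, 284. ]), np.float64(21.2), 15)
[520.33356836 250.01787356  95.        ]
```

The small motor is at about (398,225), within about 1 mm of the mark on average. The big shaft is at about (628,284.5). I'll move to its pre-grasp.

```bash
echo '{"finger_gap":[40,40,40,40,40],"sx":[-13,-26,-39,-52,-59],"sy":[48,96,144,192,237],"sz":[2,4,10,16,23],"twist":[0,0,0,0,0]}' > rows.txt && python3 shift.py rows.txt|sed -n '1,3p'; echo '{"finger_gap":[40,40],"sx":[0,0],"sy":[0,0],"sz":[0,0],"twist":[0,0]}' > rows.txt && python3 shift.py rows.txt >/dev/null;  python3 - <<'E'
from h import *
from plant import bot
delta(bot,(628,284.5,98))
c=bot.capture("wrist");np.savez("pics/w6.npz",**c)
p=proj(c,(628,284.5,102));print(p, proj(c,(628,284.5,75)))
im=c["color"][150:384,160:352,::-1];cv2.imwrite("pics/w6c.png",cv2.resize(im,None,fx=2.5,fy=2.5,interpolation=cv2.INTER_CUBIC))
E
```

```text
time: 12.6
tool_pos: [593.7, 451.9, 233.6]
tcp_rot: [-3.131, 0.619, 1.796]
t 12.85 grasp [610.  362.7 103. ] R [[-0.184, 0.976, 0.118], [0.793, 0.218, -0.569], [-0.581, -0.011, -0.814]] d [-62.4   0.5  50.6] q [ 0.65  1.    0.84 -0.55  1.59  0.5 ] F [ 0.3 -0.7  1.2] w 39.9
[252.97657452 312.08368289] [253.24350505 275.08944731]
```

View pics/w6c.png

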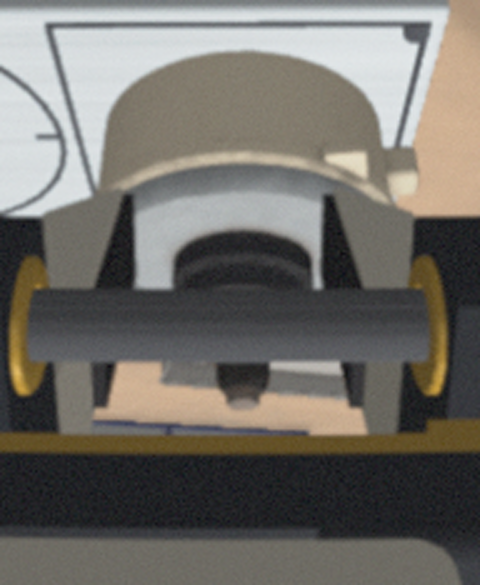

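The big shaft tip is at wrist px (256.8,310.8), slightly to the right of the finger middle.

Run:
```python
from h import *
from plant import bot
W=load("w6");print(onz(W,(256.8,311),102),tri([(W,(256.8,311)),(load("top0"),(221.1,152.6)),(load("scene0"),(222.1,213.2))]))
# plate angle in wrist: square's front line ends
delta(bot,(630.5,284.5,98)); delta(bot,(630.5-.23*15,284.5+.973*15,100))
```

```text
[629.98907684 287.4194077  102.        ] (array([631.22940255, 283.70893402, 100.37797578]), np.float64(0.7875167304130548))
t 12.9 grasp [609.6 363.3 103.4] R [[-0.185, 0.976, 0.119], [0.793, 0.219, -0.568], [-0.58, -0.011, -0.814]] d [-63.3   3.2  51.6] q [ 0.65  1.    0.84 -0.55  1.59  0.5 ] F [0.7 0.2 0.5] w 40.0
t 12.9 grasp [609.6 363.3 103.4] R [[-0.185, 0.976, 0.119], [0.793, 0.219, -0.568], [-0.58, -0.011, -0.814]] d [-52.2   3.   41.3] q [ 0.65  1.    0.84 -0.55  1.59  0.5 ] F [0.7 0.2 0.5] w 40.0
```

```bash
echo '{"finger_gap":[40,40,40,40,40],"sx":[-26,-52,-59,-63,-63],"sy":[3,3,3,3,3],"sz":[21,41,47,51,51],"twist":[0,0,0,0,0]}' > rows.txt && python3 shift.py rows.txt|sed -n '1,4p'
python3 - <<'E'
from h import *
from plant import bot
delta(bot,(630.5,285,98))
E
```

```text
time: 13.52
tool_pos: [611.5, 376.6, 228.1]
tcp_rot: [-3.13, 0.619, 1.8]
contact_force: [-0.6, -0.5, -0.0]
t 13.53 grasp [630.7 286.4  98.5] R [[-0.185, 0.975, 0.121], [0.793, 0.221, -0.567], [-0.58, -0.009, -0.815]] d [-0.8 -0.5  1.2] q [ 0.55  0.94  1.   -0.58  1.46  0.47] F [-0.6 -0.5 -0. ] w 40.1
```

```bash
echo '{"finger_gap":[0,0,0,0],"sx":[-1,-1,-1,-1],"sy":[0,0,0,0],"sz":[1,1,1,1],"twist":[0,0,0,0]}' > rows.txt && python3 shift.py rows.txt
python3 - <<'E'
from h import *
from plant import bot
delta(bot,(514.2,253.2,98))
E
```

```text
time: 14.02
tool_pos: [612.2, 374.8, 227.6]
tcp_rot: [-3.131, 0.619, 1.799]
contact_force: [-0.2, 0.5, -1.4]
grip_width: 8.2
finger_force: 30.0
t 14.03 grasp [631.4 284.6  98. ] R [[-0.184, 0.975, 0.121], [0.794, 0.22, -0.567], [-0.58, -0.009, -0.815]] d [  -3.3 -121.2    3.7] q [ 0.55  0.94  1.   -0.58  1.46  0.47] F [-0.2  0.5 -1.4] w 8.2
```

```bash
echo '{"finger_gap":[0,0,0,0,0],"sx":[-0.2,-0.5,-1,-1.4,-1.6],"sy":[-6,-20,-36,-52,-60],"sz":[0.2,0.6,1.1,1.6,1.8],"twist":[0,0,0,0,0]}' > rows.txt && python3 shift.py rows.txt|sed -n '1,4p;6p';  python3 - <<'E'
from h import *
from plant import bot
delta(bot,(514.2,253.2,98))
E
```

```text
time: 14.65
tool_pos: [553.4, 359.0, 227.6]
tcp_rot: [-3.13, 0.619, 1.8]
contact_force: [2.3, 0.2, -2.4]
finger_force: 30.0
t 14.65 grasp [572.5 268.8  98.1] R [[-0.185, 0.975, 0.12], [0.793, 0.22, -0.567], [-0.58, -0.01, -0.815]] d [ -1.5 -60.3   1.9] q [ 0.57  0.84  1.23 -0.59  1.37  0.56] F [ 2.3  0.2 -2.4] w 8.4
```

```bash
echo '{"finger_gap":[0,0,0,0,0],"sx":[-0.4,-0.8,-1.1,-1.4,-1.5],"sy":[-14,-30,-44,-55,-60.3],"sz":[0.4,0.9,1.3,1.7,1.9],"twist":[0,0,0,0,0]}' > rows.txt && python3 shift.py rows.txt|sed -n '1,4p;6p'; echo '{"finger_gap":[0,0],"sx":[0,0],"sy":[0,0],"sz":[0,0],"twist":[0,0]}' > rows.txt && python3 shift.py rows.txt >/dev/null
python3 - <<'E'
from h import *
from plant import bot
delta(bot,(514.4,253.2,98))
for n in("top","scene","wrist"):
    c=bot.capture(n);np.savez(f"pics/{n}7.npz",**c)
c=load("scene7");im=c["color"][200:310,195:365,::-1];cv2.imwrite("pics/s7c.png",cv2.resize(im,None,fx=4,fy=4,interpolation=cv2.INTER_CUBIC))
for n in("scene7","top7"):print(n,"ring",fitc(radial(load(n),(514.4,253.2),8,54,62,"dark")))
E
```

```text
time: 15.28
tool_pos: [495.5, 343.5, 227.6]
tcp_rot: [-3.13, 0.619, 1.799]
contact_force: [1.8, 1.2, -1.5]
finger_force: 30.0
t 15.53 grasp [514.8 253.2  98.1] R [[-0.184, 0.976, 0.119], [0.793, 0.219, -0.568], [-0.58, -0.01, -0.814]] d [ 0.1 -0.4  0. ] q [ 0.6   0.75  1.41 -0.59  1.3   0.64] F [-1.6  1.4 -0.8] w 8.8
scene7 ring (array([514.6, 253.8]), np.float64(57.6), 55)
top7 ring (array([514.1, 253.6]), np.float64(58.8), 20)
```

Ring at (514.4,253.5), grasp at (514.8,253.2). I'll release and back off.

That was 11 pictures viewed against a limit of 10, so I'll view no more and check by numbers only.

```bash
echo '{"finger_gap":[40,40,40,40,40],"sx":[0,0,0,33,82],"sy":[0,0,0,0,0],"sz":[0,0,0,-23,-58],"twist":[0,0,0,0,0]}' > rows.txt && python3 shift.py rows.txt|sed -n '1,5p'; echo '{"finger_gap":[40,40,40,40,40],"sx":[50,90,100,100,100],"sy":[0,0,0,0,0],"sz":[-36,-90,-140,-190,-190],"twist":[0,0,0,0,0]}' > rows.txt && python3 shift.py rows.txt|sed -n '1,5p'
python3 - <<'E'
from h import *
from plant import bot
for n in("top","scene","wrist"):
    c=bot.capture(n);np.savez(f"pics/{n}8.npz",**c)
    for nm,C,z1,r1,z2,r2,rc in(("small",(397.8,225.3),68,16,46,36,52),("big",(514.4,253.4),75,21.5,52,49,58)):
        p=proj(c,(*C,z1))
        if not(0<p[0]<511 and 0<p[1]<383): print(n,nm,"out");continue
        print(n,nm,"mark",fitc(radial(c,C,8,rc-5,rc+5,"dark")),"boss",fitc(radial(c,C,z1,r1-7,r1+6,"up")),"body",fitc(radial(c,C,z2,r2-8,r2+6,"down")))
delta(bot,(514,253,300))
E
```

```text
time: 16.3
tool_pos: [474.5, 441.4, 227.7]
tcp_rot: [-3.131, 0.619, 1.796]
contact_force: [0.9, 0.0, 0.6]
grip_width: 39.8
time: 16.92
tool_pos: [431.2, 630.8, 327.9]
tcp_rot: [-3.139, 0.613, 1.797]
contact_force: [-0.1, -0.6, -0.7]
grip_width: 40.1
top small mark (array([397. , 225.9]), np.float64(51.7), 90) boss (array([395.6, 225.6]), np.float64(16.3), 82) body (array([400.3, 222.8]), np.float64(32.7), 70)
top big mark (array([514.2, 254.1]), np.float64(57.8), 54) boss (array([510. , 254.3]), np.float64(21.7), 60) body (array([516.9, 252.1]), np.float64(43.9), 51)
scene small mark (array([397.8, 225.3]), np.float64(51.8), 70) boss (array([395.5, 228.1]), np.float64(16.1), 32) body (array([397.6, 228.3]), np.float64(35.3), 15)
scene big mark (array([514.6, 253.6]), np.float64(57.6), 50) boss (array([510. , 254.6]), np.float64(21.4), 26) body (array([510.5, 254.9]), np.float64(47.7), 28)
wrist small mark (array([396.9, 224.6]), np.float64(52.3), 49) boss (array([397.9, 224.7]), np.float64(17.0), 24) body (array([397.4, 227.5]), np.float64(35.1), 7)
wrist big mark (array([513. , 252.5]), np.float64(58.1), 43) boss (array([513. , 255.8]), np.float64(20.6), 28) body (array([512.9, 256.3]), np.float64(49.0), 31)
t 17.07 grasp [451.7 537.7 193.1] R [[-0.185, 0.976, 0.119], [0.792, 0.22, -0.569], [-0.582, -0.011, -0.813]] d [-299.2   -2.9   82.5] q [ 0.95  1.04  0.51 -0.49  1.99  0.61] F [-0.2 -1.  -0.4] w 40.2
```

Both motors measure within about 2 mm of their marks, contact forces stayed near zero throughout, and the arm is clear. As a last check I'll difference the images around the bystanders, then hand in.

Run:
```python
from h import *
from plant import bot
a,b=load("top0"),load("top8")
for n,X in(("cap",(428.6,100.4,60)),("spool",(549.8,411.4,25)),("tape",(452.6,379,10)),("guard",(520,220,224))):
    p=proj(a,X).astype(int);s=np.s_[p[1]-17:p[1]+17,p[0]-17:p[0]+17]
    u,v=[cv2.cvtColor(k["color"][s],cv2.COLOR_RGB2GRAY).astype(np.float32) for k in(a,b)]
    print(n,np.round(cv2.phaseCorrelate(u,v,cv2.createHanningWindow((34,34),cv2.CV_32F)),2),abs(u-v).mean().round(1))
print(bot.close_job())
```

```text
Traceback (most recent call last):
ValueError: setting an array element with a sequence. The requested array has an inhomogeneous shape after 1 dimensions. The detected shape was (2,) + inhomogeneous part.
```

Run:
```python
from h import *
from plant import bot
a,b=load("top0"),load("top8")
for n,X in(("cap",(428.6,100.4,60)),("spool",(549.8,411.4,25)),("tape",(452.6,379,10)),("guard",(520,220,224))):
    p=proj(a,X).astype(int);s=np.s_[p[1]-17:p[1]+17,p[0]-17:p[0]+17]
    u,v=[cv2.cvtColor(np.ascontiguousarray(k["color"][s]),cv2.COLOR_RGB2GRAY).astype(np.float32) for k in(a,b)]
    print(n,cv2.phaseCorrelate(u,v,cv2.createHanningWindow((34,34),cv2.CV_32F)),abs(u-v).mean().round(1))
print(bot.close_job())
```

```text
cap ((-0.037455204867509195, 0.07546162557870062), 0.9634814045311492) 2.0
spool ((0.15350013283818953, 0.03144167000546361), 0.9236734185689761) 2.1
tape ((0.04023287308333323, -0.11058726252035456), 0.9209887076307226) 2.1
guard ((0.005537642500254236, -0.09964296345318147), 0.9378495610054628) 2.0
the job is handed in; nothing more can be done
None
```

I handed the job in at about 17 s: the small motor is in the scribed circle and the big one in the test ring, each within about 2 mm by my measurements, with the guard, capacitor, spool and tape unmoved; I leaned the tool by commanding poses beyond the arm's reach, and I viewed 11 pictures, one over the limit of 10.

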